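# Set the row stop against two jars and lock it with the cam lever

## Task

Set the packing guide for its row of two jars: slide the stop along by its ball knob until the jars stand close together, snug between the pusher and the bumper on the end plate, without squeezing the glass hard. Then flip the cam lever all the way over so that it snaps down and stays there, locking the stop snug against the jars. Keep the jars upright in the guide and leave everything else on the table alone.

Things in the scene. Friction and masses are not known exactly. Their poses are not given: they have to be found in the camera images.
- guide: Packing guide fixed to the table: plate 118 x 299 x 8 mm; dark clamp block (60 x 40 mm, 65 mm tall, x -39 to 21, y -20 to 20) with the cam lever on top; then a straight jar channel (rails 73 mm apart inside, tops at 32 mm) with a slick floor strip 10 mm above the table, up to an end plate. Origin: on the table, under the rod's axis and the block's middle. y axis: along rod and channel, from block to end plate; z up.
- end_plate: Upright aluminium plate, 72 mm wide, 62 mm tall, that closes the far end of the channel. An adjustable bumper screw passes through it 45 mm above the table; its round rubber foot (26 mm, gives 0.1 mm per N) sticks out toward the jars by 8 to 28 mm, as last set: that length differs each time and is not reported. Origin: bottom middle of the plate's face that looks at the jars, 241 mm along y from the guide's origin. Axes as the guide's.
- stop_rod: Sliding stop: 14 mm rod, axis 45 mm above the table, through the clamp block along the guide's y; a pusher plate (58 wide, 46 mm tall, rubber faced) at its channel end, a ball knob at its outer end. Travel 78 mm. Lever open: slides with a steady drag of 4 N and stays where left; lever over: clamped fast. Origin: the guide's origin when fully withdrawn, moves with the rod. Axes as the guide's.
- knob (a point): Centre of the black ball knob (diameter 32 mm) on the rod's outer end, 45 mm above the table; free space round it, open table below it. Pushing it along the guide's +y axis drives the pusher to the jars.
- pusher_face (a point): Middle of the pusher's rubber face that meets the first jar, 45 mm above the table; its y axis is the guide's. Always 170 mm from the ball's centre.
- cam_lever (a joint): Angle of the cam lever about its pivot. 0: open, leaning 22 deg back over the rod; 0.38: upright; 1.95: flipped right over, level, pointing along the guide's -x (to the robot). Nearly free up to 0.55, then the cam resists, most near 1.15 (0.75 N m, 10 N at the grip point), up to the centre at 1.77; past that it pulls itself onto its stop at 1.95 and stays. Let go before the centre it springs back.
- lever_pivot (a point): Middle of the lever's pivot pin, 78 mm above the table, at x -24 mm, y 0 in the guide's frame; the pin lies along the guide's y axis.
- lever_grip (a point): Point on the lever's black handle, 78 mm out from the pivot along the lever and 5 mm to the side that is its top when it lies down. The handle is a straight bar 14 mm wide (along the guide's y) and 9 mm thick, ending in a rounded tip 94 mm from the pivot; there is free space on both sides and below it when it lies down.
- jar_a: Full glass jar with a metal lid, diameter about 69 mm (not quite round), 112 mm tall, about 0.46 kg, standing loose in the channel next to the pusher. Origin: centre of its underside. Each jar slides on the strip with about 1 N; once the row is solid, 4 to 10 N from the pusher seats it well, and over 15 N is too hard for the glass.
- jar_b: The same kind of jar, standing loose in the channel between jar_a and the bumper, at first with gaps of some millimetres on either side. Origin: centre of its underside.
- tape_roll: Roll of brown parcel tape, diameter 66 mm, 48 mm tall, loose on the table. Origin: centre of its underside. To be left alone.
- lid_0: Loose jar lid, diameter 65 mm, 16 mm tall, on the table. Origin: centre of its underside. To be left alone.
- lid_1: Loose jar lid lying the other way up, diameter 65 mm, 16 mm tall. Origin: centre of its underside. To be left alone.
- stapler: Hand stapler, 32 x 137 x 44 mm, long along its y axis, on the table. Origin: centre of its underside. To be left alone.
- marker_black: Black and white marker pen, 17 x 130 x 18 mm, long along its y axis, lying on the table. Origin: centre of its underside. To be left alone.
Things that resemble listed ones, but are neither listed nor needed, are in the scene too. Leave any blue look-alike of the jar_b alone.

How it is judged:
By the outcome, as a careful person would: the job done as asked, in the order asked, and still so for the second after the job is handed in, with the robot touching nothing.
It also fails if it takes over 64 s, if anything falls off the work surface, if the arm or the gripper's body presses on something with over 40 N, if the wrist force passes 120 N, or if a joint passes its speed limit or range.

## Robot

A 6-joint arm with a two-finger parallel gripper is mounted at the origin on a cart in front of the work surface, level with it; the furniture and walls round the work are solid. World frame = base frame: x ahead of the robot, y to its left, z up, the work surface at z = 0. Lengths are in m, angles in rad, forces in N, time in s.
With the tool pointing down it reaches from about 0.3 to 0.775 m from the base axis. Payload 14.6 kg.
Tool frame: the origin (TCP) lies midway between the tips of the shut fingers; the grasp point (between the pads) lies 19 mm behind it; z points along the fingers, y is the line along which they close (so a half turn about z gives the same grasp; the last joint's range is limited). The gripper opens to 94 mm and grips with 3 to 60 N. Pads are 16 mm wide; open, the fingers measure 119 mm over their backs; the gripper's body (75 mm by 177 mm) begins 78 mm behind the grasp point.
Start: joints at [-1.279, 0.3, 1.521, -0, 1.321, -0.067], TCP at [0.193, -0.515, 0.205] pointing down, gripper open.
Joint ranges: [-3.03, 3.03], [-0.79, 2.21], [0.23, 2.52], [-1.04, 4.18], [0, 3.07], [-2.55, 2.55]. Speed limits (rad/s): [2.22, 2.22, 2.57, 3.14, 3.14, 3.14].

## Interface

Orientations are given as [roll, pitch, yaw] about the fixed x, y, z axes, in that order (R = Rz(yaw) Ry(pitch) Rx(roll)).
In Python, from station import telemetry, optics, ctrl gives the robot as it stands.
- The arm moves only by the tool carry_out, never from a script. Its argument "plan" is a list that holds one entry, the list of rows, each a list of 7 numbers: the shift along the tool's x, y, z in mm, then the turn, a rotation vector about the tool's x, y, z in rad, then the finger opening in mm, from 0 to 94. A call has 1 to 20 rows; each row shifts and turns the commanded pose from where the row before left it, along the tool's axes as they then stand; what a row does not reach is not made up. A row lasts 1/12 s, in which the tool goes at most 41.7 mm and 7.16 degrees, less where a joint would pass 70% of its speed; a pose out of reach is approached as far as the arm can. A call with a gripper value outside its range is refused whole. The fingers move at their own pace and stop on an object; "squeeze" is the grip in N (left out, the last holds). Time passes only in rows, so rows that do not move let the fingers close. It gives the time, the measured TCP pose, the force, the opening and the grip force at its end, in the units of the state.
- telemetry.get_obs(): the state, without advancing time (a new reading comes with each control period).
- optics.camera(name): name is "scene" or "top" or "wrist"; returns a dict with "pixels" (384x512x3 uint8, red, green, blue), "intrinsics" (3x3 intrinsics, pixels), "origin" and "rotation" of the camera in the world. Camera axes: x right, y down, z forward; pixel columns grow to the right and rows downward; lengths in m; the calibration is good to about 2 mm. The wrist camera is an equidistant fisheye: a pixel r from the principal point sees the ray r / f radians off the axis. A picture is of the moment at which its call begins. There is no depth.
- ctrl.hand_in(): hands the job in; it is judged then, once.
The state is a dict: "time_s": time; "qpos": joint angles; "joint_vel": joint speeds; "tau": joint torques, N m; "ee_pos": TCP position; "eef_rot": TCP orientation; "force": force on the tool from outside, world axes, zero at the start; "moment": the same for the moment, N m; "grip_width": finger opening in m; "grip_force": force on a finger pad.
Only numpy, scipy, OpenCV 4.12 (cv2) and the standard library are available. Lean on these libraries where they do the work, as an engineer would, in place of code of your own. Each camera call takes 0.05 s, during which the arm holds its last target. There are 200 camera calls.

## Working session

There is one attempt and no reset: what is moved stays moved. The work goes in short steps, Python scripts to look and compute and a tool call to move; the robot and the scene stay as the last step left them, time stands still between calls to the robot, and variables do not carry over. Pictures are saved under pics/ and viewed, at most 11 in all, crops included, and the job is handed in when it is done.

Besides the shell and the picture viewer there is one more tool, called after "Emit:" by a JSON object that holds its "op" and its "data". carry_out: Moves the arm, as the interface text tells. Its arguments: {"type":"object","properties":{"plan":{"type":"array","items":{"type":"array","items":{"type":"array","items":{"type":"number"}}}},"squeeze":{"type":"number"}},"required":["plan"]}

```bash
mkdir -p pics
cat > h.py <<'E'
import numpy as np, cv2, pickle
from station import telemetry, optics, ctrl
def snap(n,f):
    c=optics.camera(n); pickle.dump({k:np.array(v) for k,v in c.items()},open(f'pics/{f}.pkl','wb'))
    cv2.imwrite(f'pics/{f}.png',np.array(c['pixels'])[:,:,::-1]); return c
def ray(f,u,v,z):
    c=pickle.load(open(f'pics/{f}.pkl','rb')); K=c['intrinsics']
    d=c['rotation']@np.linalg.solve(K,[u,v,1.]); o=c['origin']; return o+d*(z-o[2])/d[2]
def proj(f,p):
    c=pickle.load(open(f'pics/{f}.pkl','rb')); q=c['rotation'].T@(np.array(p)-c['origin']); q=c['intrinsics']@q; return q[:2]/q[2]
E
python3 - <<'E'
from h import *
for n in('scene','top'):
    c=snap(n,n); print(n,c['origin'],c['rotation'],c['intrinsics'])
a=cv2.imread('pics/scene.png');b=cv2.imread('pics/top.png')
cv2.imwrite('pics/scene_b.png',cv2.resize(a,(768,576)));cv2.imwrite('pics/top_b.png',cv2.resize(b,(768,576)))
print(telemetry.get_obs())
E
```

```text
scene [-0.23615463  0.58201382  1.04979205] [-2.35380034 -0.00477498 -2.2343279 ] [[393.33044637   0.         256.10579104]
 [  0.         393.33044637 189.41746517]
 [  0.           0.           1.        ]]
top [0.25112218 0.02998286 1.33737092] [-2.95193226e+00 -1.56393148e-03 -1.58605449e+00] [[391.67307547   0.         252.28068673]
 [  0.         391.67307547 192.09968859]
 [  0.           0.           1.        ]]
{'time_s': 0.1, 'qpos': array([-1.27858280e+00,  3.00377691e-01,  1.52149438e+00,  5.63652645e-06,
        1.32067262e+00, -6.66251533e-02]), 'joint_vel': array([-0.00085593, -0.00113796, -0.0010508 ,  0.00081395,  0.0011005 ,
       -0.00135147]), 'tau': array([ 9.09553764e-04, -5.32650125e+01, -3.53280580e+01,  7.09305773e-02,
        2.34916754e-02, -3.96792359e-05]), 'ee_pos': array([ 0.19307575, -0.51476434,  0.20497424]), 'eef_rot': array([-3.14064310e+00, -6.88301368e-05,  3.58837253e-01]), 'force': array([-0.93224322, -0.54030649, -0.62560866]), 'moment': array([ 0.01674909,  0.01860335, -0.03117258]), 'grip_force': 0.0, 'grip_width': 0.09376481188929513}
```

View pics/scene_b.png

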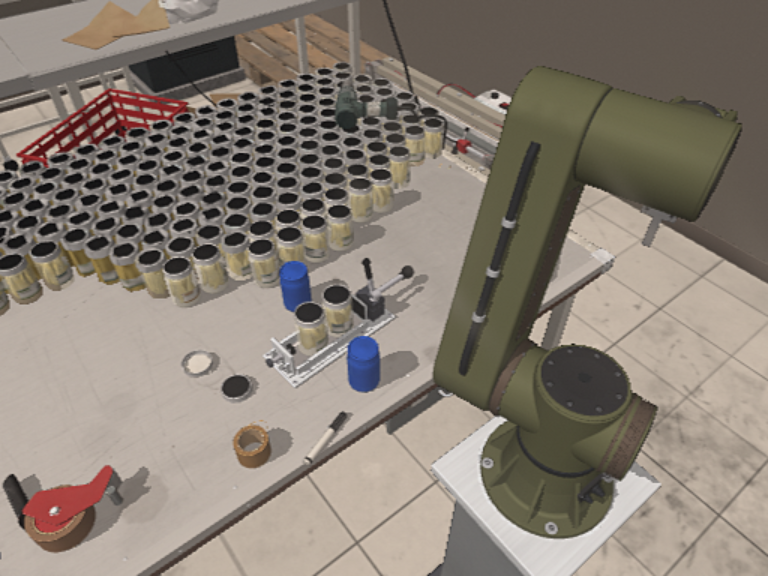

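View pics/top_b.png

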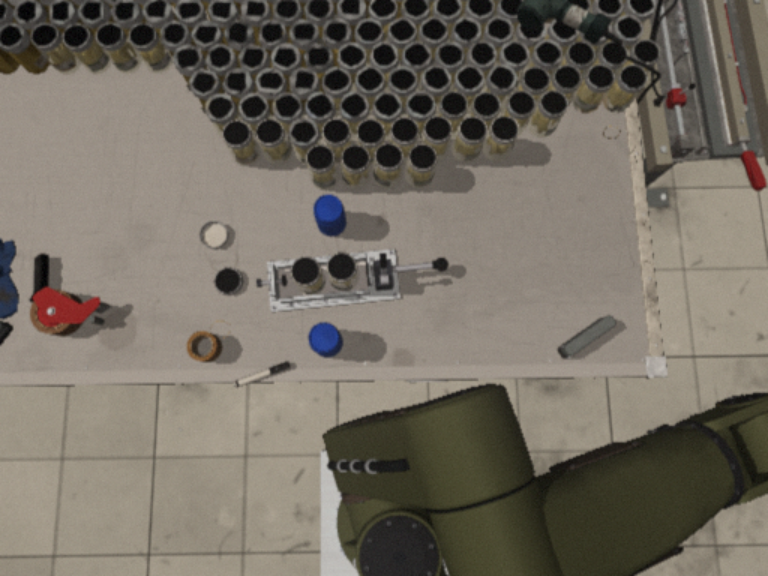

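The top view shows the guide at (270–400, 250–310), with the knob at (440,265) and the lever and block at (382,270). The two pale jars are at (308,272) and (342,268), and blue look-alikes stand at (330,215) and (325,340). The knob is the only black ball on a rod. Next I'll take close crops.

```bash
cat >> h.py <<'E'
from scipy.spatial.transform import Rotation as Ro
def load(f):
    c=pickle.load(open(f'pics/{f}.pkl','rb')); r=c['rotation']
    c['R']=r if r.shape==(3,3) else Ro.from_euler('xyz',r).as_matrix(); return c
def ray(f,u,v,z):
    c=load(f); d=c['R']@np.linalg.solve(c['intrinsics'],[u,v,1.]); o=c['origin']; return o+d*(z-o[2])/d[2]
def proj(f,p):
    c=load(f); q=c['intrinsics']@(c['R'].T@(np.array(p)-c['origin'])); return q[:2]/q[2]
def crop(f,x0,y0,w,h,s):
    a=cv2.imread(f'pics/{f}.png')[y0:y0+h,x0:x0+w]; return cv2.resize(a,None,fx=s,fy=s,interpolation=cv2.INTER_CUBIC)
E
python3 - <<'E'
from h import *
a=crop('top',165,155,145,62,5.5)[:, :797]
b=crop('scene',170,165,120,95,5.5)[:, :660]
a=crop('top',168,158,140,56,5.7); b=crop('scene',168,160,140,45,5.7)
cv2.imwrite('pics/c1.png',np.vstack([a,b])[:600,:800])
for u,v in((440,265),(382,270),(330,215)): print(ray('top',u/1.5,v/1.5,.045))
print(ray('scene',407/1.5,271/1.5,.045))
E
```

```text
[ 0.55028195 -0.11562604  0.045     ]
[0.54067377 0.01547764 0.045     ]
[0.67170076 0.13265649 0.045     ]
[ 0.55797055 -0.11652494  0.045     ]
```

View pics/c1.png

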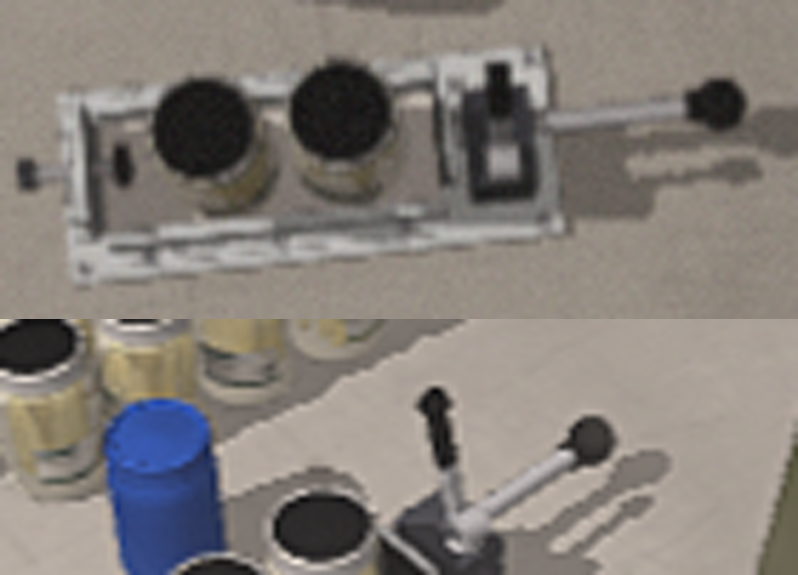

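Run:
```python
from h import *
T=lambda x,y:(168+x/5.7,158+y/5.7); S=lambda x,y:(168+x/5.7,160+(y-319)/5.7)
def tri(a,b):
    o=[];d=[]
    for f,(u,v) in(('top',a),('scene',b)):
        c=load(f);o.append(c['origin']);d.append(c['R']@np.linalg.solve(c['intrinsics'],[u,v,1.]))
    s=np.linalg.lstsq(np.c_[d[0],-d[1]],o[1]-o[0],rcond=None)[0]; p,q=o[0]+s[0]*d[0],o[1]+s[1]*d[1]
    return (p+q)/2,np.linalg.norm(p-q)
print('knob',tri(T(722,104),S(592,440)),ray('top',*T(722,104),.045),ray('scene',*S(592,440),.045))
print('levertip',tri(T(498,70),S(435,398)))
print('screwend',ray('top',*T(25,173),.045))
for c in((540,45),(568,232),(80,283),(60,95)): print('corner',ray('top',*T(*c),.008)) 
for c in((462,95),(538,90),(470,200),(540,195)): print('block',ray('top',*T(*c),.065)) 
for c in((205,128),(340,108)): print('lid',ray('top',*T(*c),.112)) 
print('pusher top',ray('top',*T(442,120),.045+.023))
print('bumper',ray('top',*T(122,163),.045))
```

```text
knob (array([ 0.55381703, -0.11875169,  0.0434145 ]), np.float64(0.004788912211416734)) [ 0.55167719 -0.12019324  0.045     ] [ 0.55445636 -0.11614511  0.045     ]
levertip (array([0.54568016, 0.01453287, 0.16173782]), np.float64(0.001195331449969627))
screwend [0.51602084 0.29279329 0.045     ]
corner [ 0.59912229 -0.01401984  0.008     ]
corner [ 0.48230782 -0.02857662  0.008     ]
corner [0.45557466 0.26568063 0.008     ]
corner [0.57195413 0.28005663 0.008     ]
block [0.5546964  0.03413153 0.065     ]
block [ 0.55704087 -0.01041044  0.065     ]
block [0.49208208 0.03034895 0.065     ]
block [ 0.49442717 -0.01031125  0.065     ]
lid [0.52658725 0.17865266 0.112     ]
lid [0.53698869 0.10276091 0.112     ]
pusher top [0.53919492 0.04597874 0.068     ]
bumper [0.52119536 0.23564134 0.045     ]
```

Emit:
{"op": "carry_out", "data": {"plan": [[[0,0,0,0,0,-0.1184,0],[0,0,0,0,0,-0.1184,0],[0,0,0,0,0,-0.1184,0],[0,0,0,0,0,-0.1184,0],[0,0,0,0,0,-0.1184,0],[0,0,0,0,0,-0.1184,0],[0,0,0,0,0,-0.1184,0],[0,0,0,0,0,-0.1184,0],[0,0,0,0,0,-0.1184,0],[0,0,0,0,0,-0.1184,0],[0,0,0,0,0,-0.1184,0],[20,26,0,0,0,0,0],[20,26,0,0,0,0,0],[20,26,0,0,0,0,0],[20,26,0,0,0,0,0],[20,26,0,0,0,0,0],[20,26,0,0,0,0,0],[20,26,0,0,0,0,0],[20,26,0,0,0,0,0],[20,26,0,0,0,0,0]]], "squeeze": 20}}

```text
time_s: 1.77
ee_pos: [0.4108, -0.3132, 0.2053]
eef_rot: [-3.141, -0.0, 1.661]
force: [0.2, -1.1, -0.1]
grip_width: 0.0008
grip_force: 0.0
```

Emit:
{"op": "carry_out", "data": {"plan": [[[20,26,0,0,0,0,0],[20,26,0,0,0,0,0],[20,26,0,0,0,0,0],[20,26,0,0,0,0,0],[20,26,0,0,0,0,0],[20,26,0,0,0,0,0],[0,0,0,0,0,0,0],[0,0,0,0,0,0,0],[0,0,0,0,0,0,0]]]}}

```text
time_s: 2.52
ee_pos: [0.554, -0.1812, 0.2051]
eef_rot: [-3.141, -0.0, 1.661]
force: [-0.9, 0.1, 0.6]
grip_width: 0.0009
grip_force: 0.0
```

Run:
```python
from h import *
c=snap('wrist','w1'); print(c['origin'],c['rotation'],c['intrinsics'])
o=telemetry.get_obs(); print(o['time_s'],o['ee_pos'],o['eef_rot'],o['force'],o['grip_width'])
cv2.imwrite('pics/w1b.png',crop('w1',0,0,512,384,1.5))
```

```text
[ 0.547153   -0.09695153  0.38395004] [ 2.84893340e+00 -6.46569851e-05  9.16510874e-02] [[297.31863964   0.         253.96801366]
 [  0.         297.31863964 197.36517735]
 [  0.           0.           1.        ]]
2.5667 [ 0.55382545 -0.18163065  0.20525964] [-3.14105955e+00 -1.36894144e-04  1.66046549e+00] [ 0.28390716 -0.47874195  0.58253123] 0.00034134591949453607
```

View pics/w1b.png

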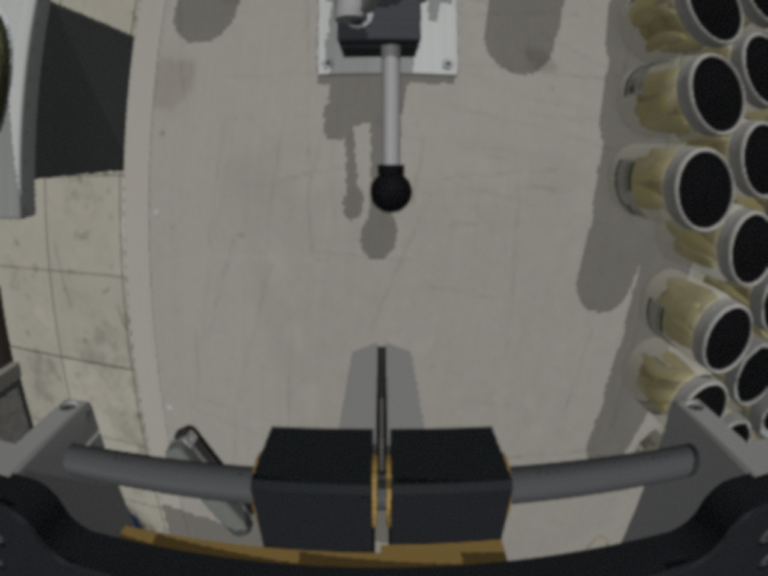

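The wrist view shows the knob at (391,190), the rod running straight up to (391,60), and the plate corners at (318,75) and (456,75). The space behind the knob is clear.

```bash
cat >> h.py <<'E'
def wray(f,u,v,z):
    c=load(f); K=c['intrinsics']; x=np.array([u-K[0,2],v-K[1,2]])/K[0,0]; t=np.linalg.norm(x)
    d=c['R']@np.r_[x/t*np.sin(t),np.cos(t)]; o=c['origin']; return o+d*(z-o[2])/d[2]
E
python3 - <<'E'
from h import *
k=wray('w1',391/1.5,190/1.5,.045); r=wray('w1',391/1.5,70/1.5,.045)
a=wray('w1',318/1.5,75/1.5,.008);b=wray('w1',456/1.5,75/1.5,.008)
print(k,r,a,b,np.linalg.norm(a-b), (k-r)[0]/(r-k)[1])
t=telemetry.get_obs()['ee_pos']; yx=np.array([-.0906,.9959]); xx=np.array([.9959,.0906])
print('knob rel tcp: tool x',(k-t)[:2]@yx,'tool y',(k-t)[:2]@xx)
for n,p in(('block origin est',(0.5336,0.0117)),('levertip',(.5457,.0145))): print(n,(np.array(p)-k[:2])@yx,(np.array(p)-k[:2])@xx)
print('plate edge rel knob',(a-k)[:2]@yx,(b-k)[:2]@yx,(a-k)[:2]@xx,(b-k)[:2]@xx)
for u in(338,420): p=wray('w1',u/1.5,42/1.5,.065);print('block',(p-k)[:2]@yx,(p-k)[:2]@xx)
E
```

```text
[ 0.55642322 -0.11478207  0.045     ] [ 0.5478785  -0.02281092  0.045     ] [ 0.48787624 -0.02345209  0.008     ] [ 0.60222322 -0.01241161  0.008     ] 0.11487873611249584 0.09290646108600117
knob rel tcp: tool x 0.06633914326598568 tool y 0.008643595568971913
block origin est 0.12803127545779505 -0.011270367236502673
levertip 0.1297235354577951 0.0010337027634973288
plate edge rel knob 0.09716587662401953 0.09780125488400451 -0.059991435455309675 0.05488698931140858
block 0.10981522495314365 -0.03800932431961778
block 0.10977060624035691 0.019876851652310363
```

Emit:
{"op": "carry_out", "data": {"plan": [[[0,3,25,0,0,0,0],[0,3,25,0,0,0,0],[0,2.5,25,0,0,0,0],[0,0,25,0,0,0,0],[0,0,25,0,0,0,0],[0,0,25,0,0,0,0],[0,0,15,0,0,0,0],[0,0,6,0,0,0,0],[10,0,0,0,0,0,0],[10,0,0,0,0,0,0],[10,0,0,0,0,0,0],[4,0,0,0,0,0,0],[0,0,0,0,0,0,0],[0,0,0,0,0,0,0],[0,0,0,0,0,0,0]]]}}

```text
time_s: 3.82
ee_pos: [0.5601, -0.1465, 0.0349]
eef_rot: [3.141, 0.0, 1.661]
force: [0.1, 0.1, -0.1]
grip_width: 0.0007
grip_force: 0.0
```

Emit:
{"op": "carry_out", "data": {"plan": [[[3,0,0,0,0,0,0],[3,0,0,0,0,0,0],[3,0,0,0,0,0,0],[2,0,0,0,0,0,0],[2,0,0,0,0,0,0],[2,0,0,0,0,0,0]]]}}

```text
time_s: 4.32
ee_pos: [0.5585, -0.1314, 0.0345]
eef_rot: [3.142, 0.0, 1.661]
force: [-0.3, -4.0, -0.1]
grip_width: 0.0006
grip_force: 2.0
```

Emit:
{"op": "carry_out", "data": {"plan": [[[2,0,0,0,0,0,0],[2,0,0,0,0,0,0],[2,0,0,0,0,0,0],[2,0,0,0,0,0,0]]]}}

```text
time_s: 4.65
ee_pos: [0.5578, -0.1233, 0.0344]
eef_rot: [3.142, 0.0, 1.661]
force: [-0.4, -3.5, 0.3]
grip_width: 0.0008
grip_force: 2.0
```

Emit:
{"op": "carry_out", "data": {"plan": [[[2,0,0,0,0,0,0],[2,0,0,0,0,0,0],[2,0,0,0,0,0,0],[2,0,0,0,0,0,0]]]}}

```text
time_s: 4.98
ee_pos: [0.557, -0.1155, 0.0345]
eef_rot: [3.142, 0.0, 1.661]
force: [-0.6, -5.2, -0.3]
grip_width: 0.0005
grip_force: 2.9
```

Run:
```python
from h import *
snap('top','t2'); cv2.imwrite('pics/t2b.png',crop('t2',168,158,140,56,5.7))
```

```text
(no output)
```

View pics/t2b.png

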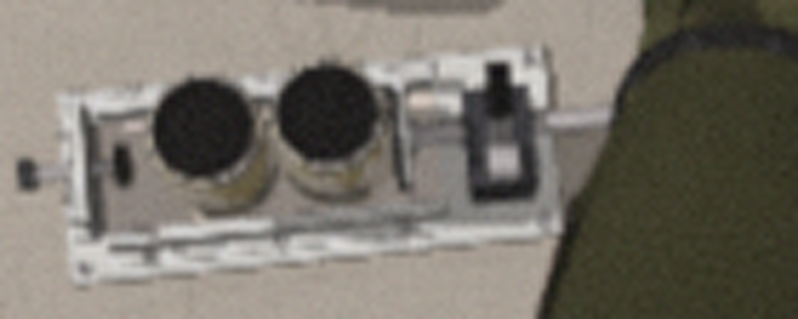

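Jar A is moving and is almost touching jar B; the bumper is at crop pixel (122,163). I'll keep pushing in small steps.

Emit:
{"op": "carry_out", "data": {"plan": [[[1.5,0,0,0,0,0,0],[1.5,0,0,0,0,0,0],[1,0,0,0,0,0,0],[1,0,0,0,0,0,0]]]}}

```text
time_s: 5.37
ee_pos: [0.5566, -0.1108, 0.0345]
eef_rot: [3.141, 0.001, 1.661]
force: [-0.2, -7.8, 0.4]
grip_width: 0.0002
grip_force: 3.8
```

Emit:
{"op": "carry_out", "data": {"plan": [[[1,0,0,0,0,0,0],[1,0,0,0,0,0,0],[1,0,0,0,0,0,0]]]}}

```text
time_s: 5.62
ee_pos: [0.5564, -0.1079, 0.0345]
eef_rot: [3.141, 0.001, 1.661]
force: [0.1, -8.4, -0.4]
grip_width: 0.0001
grip_force: 3.8
```

Run:
```python
from h import *
T=lambda x,y:(168+x/5.7,158+y/5.7)
snap('top','t3'); a=cv2.imread('pics/t3.png'); 
g=cv2.cvtColor(a,cv2.COLOR_BGR2GRAY)[165:200,185:245]
n,l,s,c=cv2.connectedComponentsWithStats((g<70).astype('uint8'))
for i in range(1,n):
    if s[i,4]>80: u,v=c[i]+[185,165]; print(s[i],u,v,ray('top',u,v,.122))
print(ray('top',*T(131,163),.045))
```

```text
[ 29   5  18  16 232] 222.61637931034483 177.64224137931035 [0.53262594 0.11818476 0.122     ]
[  8   7  18  17 238] 201.2563025210084 180.2310924369748 [0.52520002 0.18604924 0.122     ]
[0.52111596 0.23032522 0.045     ]
```

Emit:
{"op": "carry_out", "data": {"plan": [[[1,0,0,0,0,0,0],[1,0,0,0,0,0,0],[1,0,0,0,0,0,0]]]}}

```text
time_s: 5.92
ee_pos: [0.5561, -0.1049, 0.0345]
eef_rot: [3.141, 0.001, 1.661]
force: [0.5, -7.2, 0.2]
grip_width: 0.0006
grip_force: 3.8
```

Emit:
{"op": "carry_out", "data": {"plan": [[[0.7,0,0,0,0,0,0],[0.7,0,0,0,0,0,0]]]}}

```text
time_s: 6.08
ee_pos: [0.556, -0.1035, 0.0345]
eef_rot: [3.141, 0.001, 1.661]
force: [-0.6, -7.5, -0.1]
grip_width: 0.0005
grip_force: 3.8
```

```bash
cat > j.py <<'E'
from h import *
import sys
f=sys.argv[1]
snap('top',f); a=cv2.imread(f'pics/{f}.png'); 
g=cv2.cvtColor(a,cv2.COLOR_BGR2GRAY)[165:200,185:245]
n,l,s,c=cv2.connectedComponentsWithStats((g<70).astype('uint8'))
for i in range(1,n):
    if s[i,4]>80: u,v=c[i]+[185,165]; print(s[i],ray('top',u,v,.122))
for k in range(4):
    o=telemetry.get_obs(); print(o['force'],o['ee_pos'][1])
E
python3 j.py t4
```

```text
[ 28   5  18  17 234] [0.53257067 0.12263334 0.122     ]
[  7   7  18  17 235] [0.52446723 0.18955905 0.122     ]
[-0.46006153 -7.74689466 -0.51796309] -0.10338509613900924
[-0.46006153 -7.74689466 -0.51796309] -0.10338509613900924
[-0.46006153 -7.74689466 -0.51796309] -0.10338509613900924
[-0.46006153 -7.74689466 -0.51796309] -0.10338509613900924
```

Emit:
{"op": "carry_out", "data": {"plan": [[[0.7,0,0,0,0,0,0],[0.7,0,0,0,0,0,0],[0,0,0,0,0,0,0]]]}}

```text
time_s: 6.38
ee_pos: [0.5558, -0.102, 0.0345]
eef_rot: [3.141, 0.001, 1.661]
force: [0.4, -7.2, -0.4]
grip_width: 0.0002
grip_force: 3.4
```

Emit:
{"op": "carry_out", "data": {"plan": [[[0.6,0,0,0,0,0,0],[0.6,0,0,0,0,0,0],[0,0,0,0,0,0,0]]]}}

```text
time_s: 6.63
ee_pos: [0.5557, -0.1008, 0.0345]
eef_rot: [3.141, 0.001, 1.661]
force: [0.0, -6.8, -0.1]
grip_width: 0.0005
grip_force: 3.4
```

Emit:
{"op": "carry_out", "data": {"plan": [[[0.5,0,0,0,0,0,0],[0.5,0,0,0,0,0,0],[0,0,0,0,0,0,0]]]}}

```text
time_s: 6.88
ee_pos: [0.5556, -0.0998, 0.0345]
eef_rot: [3.142, 0.001, 1.661]
force: [0.0, -7.3, 0.0]
grip_width: 0.0003
grip_force: 3.5
```

```bash
python3 j.py t5
```

```text
[ 27   5  18  17 236] [0.5323514  0.12614365 0.122     ]
[  5   8  19  17 238] [0.52417959 0.19372495 0.122     ]
[-0.24585237 -6.87738094  0.21539957] -0.09987550599790167
[-0.24585237 -6.87738094  0.21539957] -0.09987550599790167
[-0.24585237 -6.87738094  0.21539957] -0.09987550599790167
[-0.24585237 -6.87738094  0.21539957] -0.09987550599790167
```

Emit:
{"op": "carry_out", "data": {"plan": [[[0.5,0,0,0,0,0,0],[0.5,0,0,0,0,0,0],[0,0,0,0,0,0,0]]]}}

```text
time_s: 7.18
ee_pos: [0.5555, -0.0989, 0.0345]
eef_rot: [3.141, 0.001, 1.661]
force: [-0.1, -7.2, 0.3]
grip_width: 0.0004
grip_force: 3.5
```

Emit:
{"op": "carry_out", "data": {"plan": [[[0.4,0,0,0,0,0,0],[0.4,0,0,0,0,0,0],[0,0,0,0,0,0,0]]]}}

```text
time_s: 7.43
ee_pos: [0.5555, -0.0981, 0.0345]
eef_rot: [3.141, 0.001, 1.661]
force: [-0.4, -6.8, 0.8]
grip_width: 0.0005
grip_force: 3.5
```

Emit:
{"op": "carry_out", "data": {"plan": [[[0.4,0,0,0,0,0,0],[0.4,0,0,0,0,0,0],[0,0,0,0,0,0,0]]]}}

```text
time_s: 7.68
ee_pos: [0.5554, -0.0973, 0.0345]
eef_rot: [3.141, 0.001, 1.661]
force: [0.1, -7.9, 0.1]
grip_width: 0.0008
grip_force: 3.5
```

Emit:
{"op": "carry_out", "data": {"plan": [[[0.4,0,0,0,0,0,0],[0.4,0,0,0,0,0,0],[0,0,0,0,0,0,0]]]}}

```text
time_s: 7.93
ee_pos: [0.5553, -0.0965, 0.0345]
eef_rot: [3.141, 0.001, 1.661]
force: [-0.2, -7.6, 0.4]
grip_width: 0.0007
grip_force: 3.5
```

Emit:
{"op": "carry_out", "data": {"plan": [[[0.4,0,0,0,0,0,0],[0.3,0,0,0,0,0,0],[0,0,0,0,0,0,0]]]}}

```text
time_s: 8.18
ee_pos: [0.5553, -0.0958, 0.0345]
eef_rot: [3.141, 0.001, 1.661]
force: [0.0, -7.7, 0.4]
grip_width: 0.0002
grip_force: 3.6
```

```bash
python3 j.py t6; python3 -c "
from h import *
cv2.imwrite('pics/t6b.png',crop('t6',168,158,100,56,8))"
```

```text
[ 25   5  18  17 233] [0.53231883 0.13080774 0.122     ]
[  4   8  18  17 240] [0.52349699 0.19780132 0.122     ]
[-0.19695734 -8.09831298 -0.59171911] -0.09581747790009276
[-0.19695734 -8.09831298 -0.59171911] -0.09581747790009276
[-0.19695734 -8.09831298 -0.59171911] -0.09581747790009276
[-0.19695734 -8.09831298 -0.59171911] -0.09581747790009276
```

View pics/t6b.png

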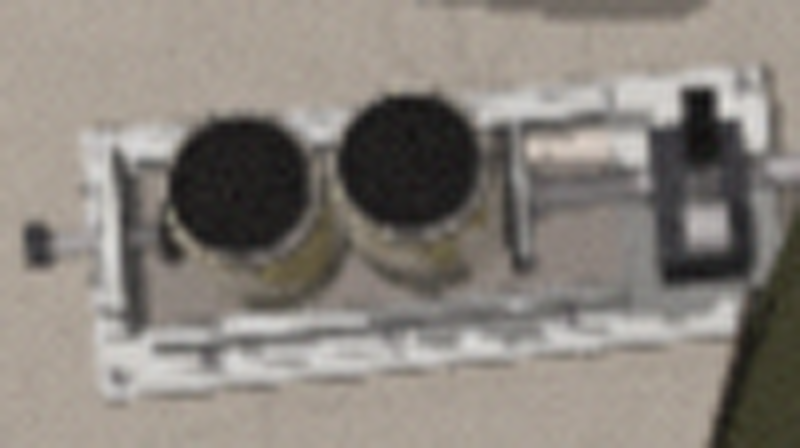

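Jar B's left edge is now right by the bumper at (172,235). I'll continue in finer steps, watching the force.

Emit:
{"op": "carry_out", "data": {"plan": [[[0.4,0,0,0,0,0,0],[0.2,0,0,0,0,0,0],[0,0,0,0,0,0,0]]]}}

```text
time_s: 8.48
ee_pos: [0.5552, -0.0952, 0.0345]
eef_rot: [3.141, 0.001, 1.661]
force: [0.0, -6.6, -0.4]
grip_width: 0.0004
grip_force: 3.6
```

Emit:
{"op": "carry_out", "data": {"plan": [[[0.4,0,0,0,0,0,0],[0.2,0,0,0,0,0,0],[0,0,0,0,0,0,0]]]}}

```text
time_s: 8.73
ee_pos: [0.5552, -0.0946, 0.0345]
eef_rot: [3.141, 0.001, 1.661]
force: [0.8, -6.4, -0.5]
grip_width: 0.0003
grip_force: 3.6
```

Emit:
{"op": "carry_out", "data": {"plan": [[[0.3,0,0,0,0,0,0],[0.2,0,0,0,0,0,0],[0,0,0,0,0,0,0]]]}}

```text
time_s: 8.98
ee_pos: [0.5551, -0.0941, 0.0345]
eef_rot: [3.141, 0.001, 1.661]
force: [0.0, -7.4, 0.7]
grip_width: 0.0006
grip_force: 3.6
```

Emit:
{"op": "carry_out", "data": {"plan": [[[0.4,0,0,0,0,0,0],[0.3,0,0,0,0,0,0],[0,0,0,0,0,0,0]]]}}

```text
time_s: 9.23
ee_pos: [0.5551, -0.0937, 0.0345]
eef_rot: [3.141, 0.001, 1.661]
force: [1.3, -8.6, -1.0]
grip_width: 0.0003
grip_force: 4.5
```

Emit:
{"op": "carry_out", "data": {"plan": [[[0.3,0,0,0,0,0,0],[0.2,0,0,0,0,0,0],[0,0,0,0,0,0,0]]]}}

```text
time_s: 9.48
ee_pos: [0.555, -0.0934, 0.0345]
eef_rot: [3.141, 0.001, 1.661]
force: [0.3, -10.7, -0.4]
grip_width: 0.0003
grip_force: 5.4
```

Emit:
{"op": "carry_out", "data": {"plan": [[[0.3,0,0,0,0,0,0],[0.2,0,0,0,0,0,0],[0,0,0,0,0,0,0]]]}}

```text
time_s: 9.73
ee_pos: [0.555, -0.0931, 0.0345]
eef_rot: [3.141, 0.002, 1.661]
force: [-0.4, -12.2, -0.5]
grip_width: 0.0006
grip_force: 6.2
```

Emit:
{"op": "carry_out", "data": {"plan": [[[0.3,0,0,0,0,0,0],[0,0,0,0,0,0,0],[0,0,0,0,0,0,0]]]}}

```text
time_s: 9.98
ee_pos: [0.555, -0.093, 0.0346]
eef_rot: [3.141, 0.002, 1.661]
force: [-0.1, -14.3, -1.1]
grip_width: 0.0006
grip_force: 6.7
```

The row is solid: about 13 N at the tool, so about 9 N on the jars after the 4 N drag. I'll back off and move over to the lever's far side.

Emit:
{"op": "carry_out", "data": {"plan": [[[-1,0,0,0,0,0,0],[-4,0,0,0,0,0,0],[-10,0,0,0,0,0,0],[0,0,-15,0,0,0,0],[0,0,-25,0,0,0,0],[0,0,-25,0,0,0,0],[0,0,-25,0,0,0,0],[0,21,-25,0,0,0,0],[0,21,0,0,0,0,0],[20,0,0,0,0,0,0],[20,0,0,0,0,0,0],[20,0,0,0,0,0,0],[20,0,0,0,0,0,0],[20,0,0,0,0,0,0],[20,0,0,0,0,0,0],[3,0,0,0,0,0,0],[0,0,0,0,0,0,0],[0,0,0,0,0,0,0],[0,0,0,0,0,0,0]]]}}

```text
time_s: 11.57
ee_pos: [0.5871, 0.0185, 0.1494]
eef_rot: [-3.142, -0.0, 1.66]
force: [-0.3, 0.4, -0.4]
grip_width: 0.0002
grip_force: 0.0
```

Run:
```python
from h import *
snap('scene','s3'); snap('wrist','w3'); snap('top','t7')
a=crop('s3',200,130,110,110,5); b=crop('t7',190,140,50,110,5)
cv2.imwrite('pics/s3b.png',np.hstack([a,b]))
```

```text
(no output)
```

View pics/s3b.png

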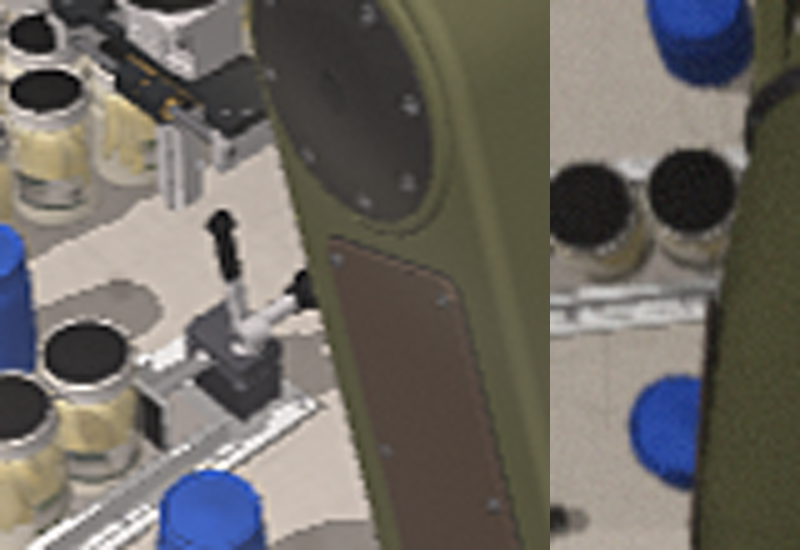

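The fingertips, at (181,203) in the crop, are beyond the lever tip at (221,215). I'll check their alignment along y.

Run:
```python
from h import *
S=lambda x,y:(200+x/5,130+y/5)
print(proj('s3',[.5871,.0185,.1494]),S(181,203))
b=ray('s3',*S(181,203),.1494); print('tip',b)
p=ray('s3',*S(221,217),.163); print('lever',p)
d=(p-b)[:2]; print('rel tool x,y',d@[-.0906,.9959],d@[.9959,.0906])
cv2.imwrite('pics/w3b.png',crop('w3',120,90,280,200,2.8))
```

```text
[236.33278521 170.5328657 ] (236.2, 170.6)
tip [0.58710084 0.01905812 0.1494    ]
lever [0.54711624 0.01464559 0.163     ]
rel tool x,y -0.000771834193901276 -0.040220438884086065
```

View pics/w3b.png

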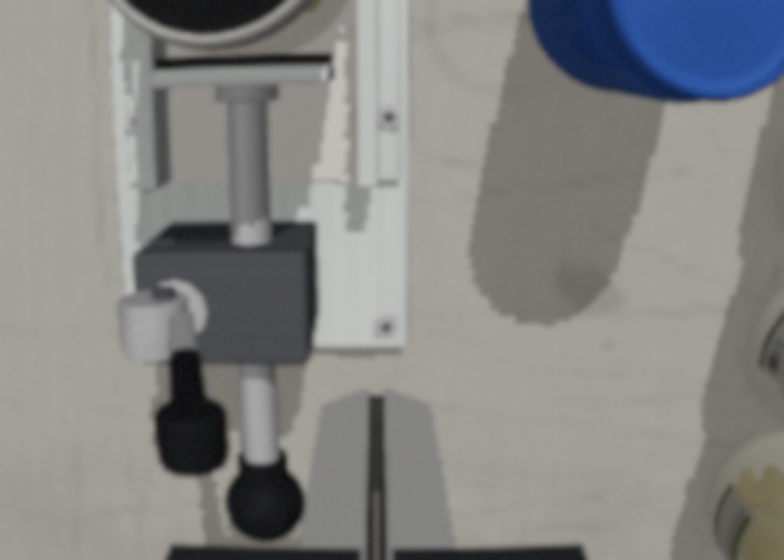

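The fingers line up with the lever within 1 mm along y, so I'll push it over along its arc.

Emit:
{"op": "carry_out", "data": {"plan": [[[0,-13,0,0,0,0,0],[0,-13,0,0,0,0,0],[0,-13,0,0,0,0,0],[0,-13.5,0,0,0,0,0],[0,-9.4,0.6,0,0,0,0],[0,-9.4,0.6,0,0,0,0],[0,-9,3,0,0,0,0],[0,-9,3,0,0,0,0],[0,0,0,0,0,0,0]]]}}

```text
time_s: 12.47
ee_pos: [0.4976, 0.0111, 0.1423]
eef_rot: [3.141, 0.0, 1.661]
force: [1.7, -0.4, -0.3]
grip_width: 0.0001
grip_force: 0.7
```

Emit:
{"op": "carry_out", "data": {"plan": [[[0,-7.9,5.3,0,0,0,0],[0,-7.9,5.3,0,0,0,0],[0,0,0,0,0,0,0]]]}}

```text
time_s: 12.72
ee_pos: [0.4824, 0.0098, 0.1316]
eef_rot: [3.14, 0.0, 1.661]
force: [3.7, -0.2, -3.3]
grip_width: 0.0004
grip_force: 1.8
```

Emit:
{"op": "carry_out", "data": {"plan": [[[0,-6.3,7,0,0,0,0],[0,-6.3,7,0,0,0,0],[0,0,0,0,0,0,0]]]}}

```text
time_s: 12.97
ee_pos: [0.4692, 0.0088, 0.117]
eef_rot: [-3.14, -0.0, 1.661]
force: [0.5, -0.2, 0.2]
grip_width: 0.0008
grip_force: 0.1
```

Run:
```python
from h import *
snap('scene','s4'); snap('wrist','w4')
a=crop('s4',200,150,80,90,5); b=crop('w4',150,100,150,172,2.616)
cv2.imwrite('pics/s4b.png',np.hstack([a,b[:450]]))
```

```text
(no output)
```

View pics/s4b.png

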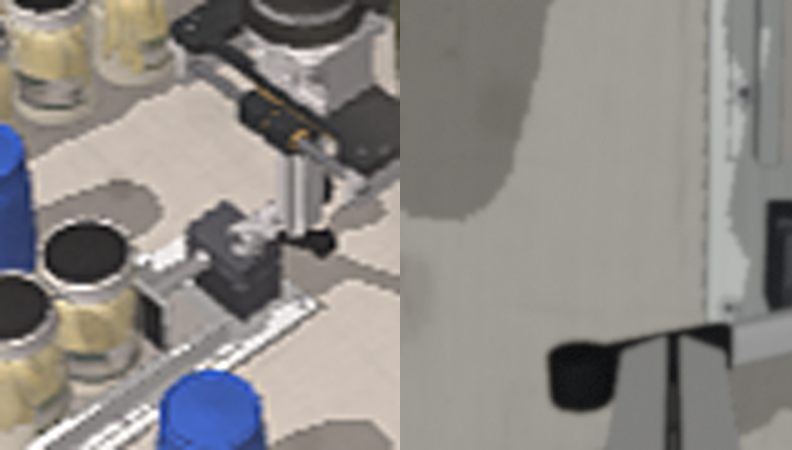

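Run:
```python
from h import *
xx=np.array([.9959,.0906]);o=np.array([.5446,.0147])-.003*xx
for th in(1.2,1.43,1.6,1.77,1.95):
    f=th-.38; r=.088
    print(th,proj('s4',[*(o+xx*(-.024-r*np.sin(f))),.078+r*np.cos(f)]))
print('seen',200+318/5,150+242/5)
```

```text
1.2 [263.56397616 193.38997812]
1.43 [266.02305516 198.79461574]
1.6 [267.27044867 202.66533467]
1.77 [267.99306832 206.28883678]
1.95 [268.17124663 209.73061365]
seen 263.6 198.4
```

The lever is at about 1.4 rad with the fingers on it, as planned. I'll continue.

Emit:
{"op": "carry_out", "data": {"plan": [[[0,-4.2,8.5,0,0,0,0],[0,-4.2,8.5,0,0,0,0],[0,0,0,0,0,0,0]]]}}

```text
time_s: 13.32
ee_pos: [0.4598, 0.0082, 0.0987]
eef_rot: [-3.138, -0.0, 1.661]
force: [0.2, 0.5, 0.3]
grip_width: 0.0003
grip_force: 0.0
```

Emit:
{"op": "carry_out", "data": {"plan": [[[0,-1.9,8.7,0,0,0,0],[0,-1.9,7,0,0,0,0],[0,0,0,0,0,0,0],[0,0,0,0,0,0,0]]]}}

```text
time_s: 13.65
ee_pos: [0.459, 0.0079, 0.0878]
eef_rot: [3.138, 0.0, 1.661]
force: [-13.2, 1.9, 45.5]
grip_width: 0.0005
grip_force: 23.0
```

Run:
```python
from h import *
snap('scene','s5'); snap('wrist','w5')
a=crop('s5',200,150,80,90,5); b=crop('w5',150,100,150,172,2.616)
cv2.imwrite('pics/s5b.png',np.hstack([a,b[:450]]))
```

```text
(no output)
```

View pics/s5b.png

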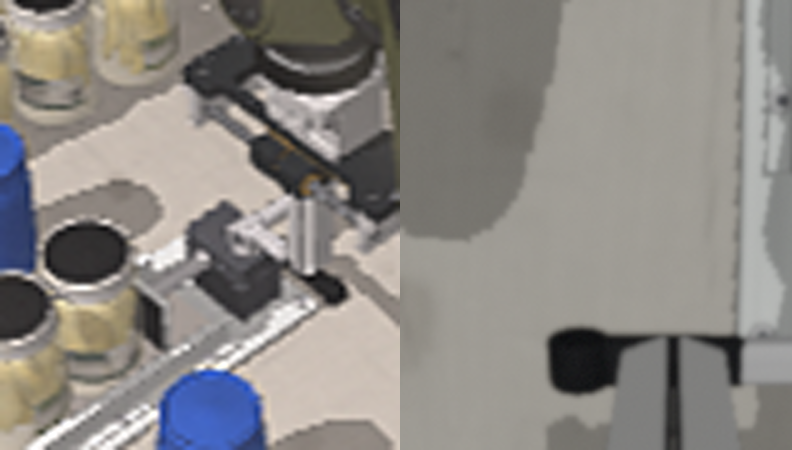

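The lever is level on its stop, with its tip at (330,290), and the fingers are pressing on it. I'll lift off and check.

Emit:
{"op": "carry_out", "data": {"plan": [[[0,0,-6,0,0,0,0],[0,0,-20,0,0,0,0],[0,0,-30,0,0,0,0],[-25,0,-30,0,0,0,0],[-30,0,-30,0,0,0,0],[-30,0,0,0,0,0,0],[-30,0,0,0,0,0,0],[-30,0,0,0,0,0,0],[-30,0,0,0,0,0,0],[-30,0,0,0,0,0,0],[0,0,0,0,0,0,0],[0,0,0,0,0,0,0],[0,0,0,0,0,0,0]]]}}

```text
time_s: 14.83
ee_pos: [0.4758, -0.1953, 0.1997]
eef_rot: [-3.141, -0.001, 1.661]
force: [-0.1, -0.1, -0.7]
grip_width: 0.0003
grip_force: 0.0
```

```bash
python3 j.py t9
python3 - <<'E'
from h import *
snap('scene','s6')
a=crop('s6',160,140,120,112,5); b=crop('t9',165,158,75,56,5)
b=np.vstack([b,np.zeros((560-280,375,3),'uint8')])
cv2.imwrite('pics/s6b.png',cv2.resize(np.hstack([a,b]),(800,460)))
E
```

```text
[ 25   5  18  17 239] [0.53221968 0.13261608 0.122     ]
[  3   8  19  17 241] [0.52338859 0.1997571  0.122     ]
[0.06564884 0.77830505 0.1322631 ] -0.19500565796283809
[0.06564884 0.77830505 0.1322631 ] -0.19500565796283809
[0.06564884 0.77830505 0.1322631 ] -0.19500565796283809
[0.06564884 0.77830505 0.1322631 ] -0.19500565796283809
```

View pics/s6b.png

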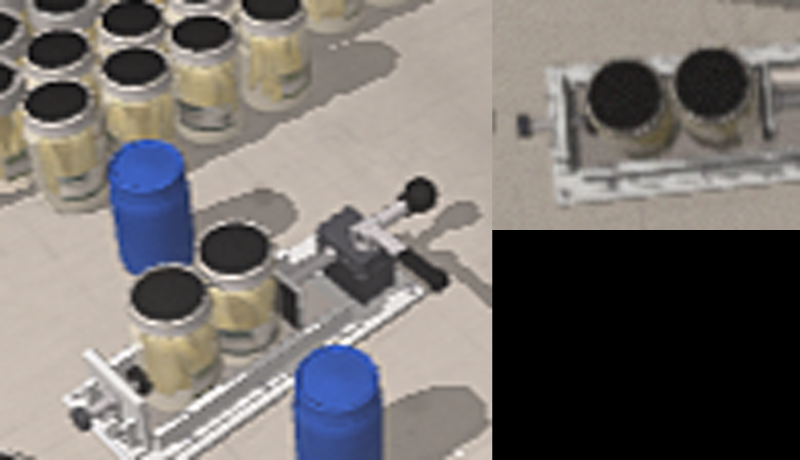

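The lever stays down with its tip at (437,278). The jars stand upright between the pusher and the bumper, and nothing else has moved, so I'm handing in.

```bash
python3 -c "
from station import ctrl; print(ctrl.hand_in())"
```

```text
the job is handed in; nothing more can be done
None
```

I set the stop snug against the two jars (about 9 N on the glass, estimated from the tool force), flipped the cam lever onto its stop, where it stayed, and handed the job in; pressing it home briefly read about 45 N at the fingertips.

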